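# Check the press reservoir with its gauge rod

### The arm

A 6-joint arm with a two-finger parallel gripper is mounted at the origin on a cart in front of the work surface, level with it; the furniture and walls round the work are solid. World frame = base frame: x ahead of the robot, y to its left, z up, the work surface at z = 0. Lengths are in mm, angles in rad, forces in N, time in s.
With the tool pointing down it reaches from about 350 to 775 mm from the base axis. Payload 7.3 kg.
Tool frame: the origin (TCP) lies at the very end of the fingers, on their centre line; the grasp point (between the pads) lies 19 mm behind it (bot.grip_point_offset is the distance from the TCP to the grasp point, in mm); z points along the fingers, y is the line along which they close (so a half turn about z gives the same grasp; the last joint's range is limited). The gripper opens to 92 mm and grips with 3 to 60 N. Pads are 19 mm wide; open, the fingers measure 130 mm over their backs; the gripper's body (75 mm by 190 mm) begins 47 mm behind the grasp point.
Start: joints at [-1.249, 0.342, 1.524, -0, 1.275, -0.146], TCP at [236.759, -468.604, 226.741] pointing down, gripper open.
Joint ranges: [-2.53, 2.53], [-0.77, 2.02], [0.04, 2.7], [-1, 4.14], [0.28, 2.66], [-3.11, 3.11]. Speed limits (rad/s): [2.57, 2.57, 3.14, 3.14, 3.14, 3.14].

### API

Orientations are given as [roll, pitch, yaw] about the fixed x, y, z axes, in that order (R = Rz(yaw) Ry(pitch) Rx(roll)).
In Python, from plant import bot gives the robot as it stands. The module is installed in compiled form; this text tells all that it offers.
- The arm moves only by the shell command python3 -m jog 'ROWS' [OPENING]. ROWS is JSON, a list of rows, each a list of 6 numbers: the shift along the tool's x, y, z in mm, then the turn, a rotation vector about the tool's x, y, z in rad. In form: [[dx, dy, dz, rx, ry, rz], ...]. A call has 1 to 12 rows; each row shifts and turns the commanded pose from where the row before left it, along the tool's axes as they then stand; what a row does not reach is not made up. A row lasts 1/10 s, in which the tool goes at most 50 mm and 8.59 degrees, less where a joint would pass 70% of its speed; a pose out of reach is approached as far as the arm can. A call with a gripper value outside its range is refused whole. OPENING is the opening in per cent of the stroke, from 0 (shut) to 100 (fully open), set as the call begins (- or left out, the last holds). The fingers move at their own pace and stop on an object; the grip force is fixed at half the most. Time passes only in rows, so rows that do not move let the fingers close. It gives the time, the measured TCP pose, the force, the opening and the grip force at its end, in the units of the state.
- bot.get_obs(): the state, without advancing time (a new reading comes with each control period).
- bot.capture(name): name is "scene" or "top" or "wrist"; returns the picture (480x640x3 uint8, red, green, blue); there is no depth.
- bot.camera_model(name): a dict with "fx", "fy", "cx", "cy" (pixels), "dist_coeffs" ([k1, k2, p1, p2, k3] as OpenCV has them; the pictures are not rectified), "position" and "orientation" of the camera in the world; the wrist camera has in their place "T_tool_cam" (4x4, takes a point from camera to tool coordinates, whose origin is the TCP and whose axes are the flange's). Camera axes: x right, y down, z forward; pixel columns grow to the right and rows downward; lengths in mm; the calibration is good to about 2 mm. A picture is of the moment at which its call begins: read the wrist's pose just before it. camera_model takes no time and is no camera call.
- bot.close_job(): hands the job in; it is judged then, once.
Trained networks look in the newest picture that a camera, given by its name, has taken for a name from the list of things; names that differ only in an ending like _2 or _b are one class to them, and where a whole thing is asked for, a point or a joint stands for the part that bears it (a point fixed in the world has none). Each returns a list of dicts, best first, with "p" (0 to 1); they miss things now and then, are a little off and sometimes report something else, mostly with a low value. They report only what shows in the picture. A call takes as long as a camera call.
- bot.outline_of(target, camera): "mask" (480x640 bool, what is visible of it) and "pixel" ([column, row] in pixels, amid what is visible of it).
The state is a dict: "time": time; "joint_positions": joint angles; "dq": joint speeds; "tau": joint torques, N m; "tool_pos": TCP position; "tcp_rot": TCP orientation; "contact_force": force on the tool from outside, world axes, zero at the start; "moment": the same for the moment, N m; "grip_width": finger opening in mm; "finger_force": force on a finger pad.
Only numpy, scipy, OpenCV 4.12 (cv2) and the standard library are available. Lean on these libraries where they do the work, as an engineer would, in place of code of your own. Each camera call takes 0.05 s, during which the arm holds its last target. There are 200 camera calls.

### The job

Raise the red thumb lever on the reservoir's guide tube all the way over so its cap swings off the mouth, and leave it up; then take the gauge rod from its wooden rest, push it down the guide tube until its brass collar stops on the tube's mouth, and draw it out again. Finish while still holding the rod in the gripper: level, still, with its tip over the white drip tray and clearly above it (about a hand's breadth), touching nothing but the gripper, ready to be read. Leave the tray and the other things on the worktop where they are.

Things in the scene. Friction and masses are not known exactly. Their poses are not given: they have to be found in the camera images.
- reservoir: blue oil tank of a hydraulic pellet press, fixed to the worktop; 146 x 106 mm, 95 mm high with a dark flange on top and a 16 mm high brass plug on that, at x = +50 mm. Origin: underside, 10 mm towards the mouth end from the middle of the box; z up; its x axis points level along the way the guide tube dips (box from x = -63 to +83 mm). The guide tube overhangs the -x end.
- tube_mouth (a point): centre of the mouth of the steel guide tube (outer diameter 26, bore 15, length 100 mm, straight, open to its end), at x = -85, z = 135 mm of the reservoir. Axes: x down the bore, 40 degrees below level; y level, same as the reservoir's y; z square to the bore, upward, tilted over the reservoir.
- cap (a joint): angle of the cap with its thumb lever (one rigid piece), hinged at the upper edge of the tube mouth; 0 = shut on the mouth, grows as the lever is raised and swings over the top towards the reservoir, stop at 2.6 rad; it counts as fully raised above 1.9 rad. Stiff with friction (about 0.03 N m, 1 N at the tip), stays where it is left. It can start slightly ajar.
- lever_hinge (a point): centre of the hinge pin: 2 mm down the bore from the mouth (x) and 23 mm above the bore axis (z of tube_mouth). Turns about +y of tube_mouth. The steel cap disc, 25 mm wide, reaches 36 mm from the pin and stands about 100 degrees from the lever.
- lever_tip (a point): end of the red thumb lever, 42 mm from the hinge pin; red paddle 18 mm wide and 5 mm thick over its outer 22 mm. At 0 it points up and away from the reservoir, 50 degrees above level; raised 1.9 rad it points over the reservoir, 21 degrees above level; at the stop it points 19 degrees below level.
- rod_rest: wooden rest, fixed: base 190 x 50 x 8 mm with two V saddles (10 mm thick along the rod) at x = -37 and x = +115 mm which carry the rod with its axis 45 mm above the worktop; origin on the worktop under the middle of the rod's handle, x along the rod towards its tip.
- gauge_rod: the gauge rod, 215 mm long, about 80 g: black handle with yellow rings, 18 mm diameter and 90 mm long (x = -45 to +45), then an 8 mm steel rod from x = 45 to the tip at x = 170 (last 7 mm tapered), brass collar of 24 mm diameter at x = 72 to 80. Origin: middle of the handle on the axis; x along the rod to the tip. Grip the handle at its middle, between the saddles.
- gauge_tip (a point): the rod's tip, x = 170 mm of gauge_rod; same axes as gauge_rod
- gauge_collar (a point): centre of the collar's face towards the tip, x = 80 mm of gauge_rod; this face comes to rest on the tube mouth, with 90 mm of rod in the tube; same axes as gauge_rod
- drip_tray: white open square tray, 100 x 100 mm, 16 mm high, 4 mm walls, loose; origin at the centre of its underside
- tape_roll: roll of masking tape lying flat, 96 mm across, 25 mm high, a bystander
- jar_boric: white jar with blue cap, 62 mm across, 92 mm high, the one beside the computer tower, a bystander
- log_book: black log book, 205 x 153 x 16 mm, a bystander
- timer: cream lab timer with three round buttons, 60 x 70 x 20 mm, the one left of the rest near the front edge, a bystander
- screwdriver: red-handled screwdriver, 212 mm long, a bystander

How it is judged (in metres and radians):
On the way, in this order (a step that is already met when the one before it is completed fails the run):
1. the lever is raised over (above 1.9 rad), cap off the mouth (value of joint cap above 1.9 rad), for 0.2 s.
2. the rod is in the tube with its collar stopped on the mouth (within 4 mm) (x of gauge_collar in the frame of tube_mouth above -0.004 m and distance between gauge_collar and tube_mouth below 0.01 m and angle between the x axis of gauge_rod and the x axis of tube_mouth, either way round below 0.12 rad), for 0.2 s.
3. the rod is drawn out, its tip clear of the mouth (x of gauge_tip in the frame of tube_mouth below -0.01 m), for 0.1 s.
At the end, for the whole second after the job is handed in: the gripper holds the rod still (under 30 mm/s and 0.2 rad/s), level within 8 degrees, tip within 45 mm of the tray's centre seen from above and 50 to 250 mm above the worktop, touching neither tray, reservoir nor rest; the lever is still raised (above 1.9 rad) (contact force between gauge_rod and the fingers above 1 N and angle between gauge_rod's own x axis and vertical between 1.431 and 1.711 rad and horizontal distance between gauge_tip and drip_tray below 0.045 m and height (world z) of gauge_tip between 0.05 and 0.25 m and linear speed of gauge_rod below 0.03 m/s and angular speed of gauge_rod below 0.2 rad/s and contact force between gauge_rod and drip_tray below 0.1 N and contact force between gauge_rod and reservoir below 0.1 N and contact force between gauge_rod and rod_rest below 0.1 N and value of joint cap above 1.9 rad); the arm keeps its last pose, push and grip.
It fails at once if the tray or a bystander (tape roll, jar, log book, timer, screwdriver) is shifted by more than 25 mm (distance of any of drip_tray, tape_roll, jar_boric, log_book, timer, screwdriver from where it was at the start of the episode above 0.025 m).
It also fails if it takes over 61 s, if anything falls off the work surface, if the arm or the gripper's body presses on something with over 40 N, if the wrist force passes 120 N, or if a joint passes its speed limit or range.

## Working session

There is one attempt and no reset: what is moved stays moved. The work goes in short steps, Python scripts to look and compute and a shell command to move; the robot and the scene stay as the last step left them, time stands still between calls to the robot, and variables do not carry over. Pictures are saved under pics/ and viewed, at most 10 in all, crops included, and the job is handed in when it is done.

```bash
mkdir -p pics; ls; cat > h.py <<'E'
import numpy as np, cv2
from plant import bot
from scipy.spatial.transform import Rotation as R
def cam(n):
    m=bot.camera_model(n); K=np.array([[m['fx'],0,m['cx']],[0,m['fy'],m['cy']],[0,0,1]]); d=np.array(m['dist_coeffs'],float)
    if 'T_tool_cam' in m:
        o=bot.get_obs(); T=np.eye(4); T[:3,:3]=rot(o['tcp_rot']).as_matrix(); T[:3,3]=o['tool_pos']; T=T@np.array(m['T_tool_cam'])
        return K,d,T[:3,:3],T[:3,3]
    return K,d,rot(m['orientation']).as_matrix(),np.array(m['position'],float)
def rot(a):
    a=np.array(a,float)
    return R.from_matrix(a) if a.shape==(3,3) else R.from_euler('xyz',a)
def ray(c,px):
    K,d,Rm,p=c; u=cv2.undistortPoints(np.array(px,float).reshape(-1,1,2),K,d).reshape(-1,2)
    return p,(Rm@np.c_[u,np.ones(len(u))].T).T
def onz(c,px,z):
    p,v=ray(c,px); return p+v*((z-p[2])/v[:,2])[:,None]
def proj(c,P):
    K,d,Rm,p=c; return cv2.projectPoints((np.array(P,float).reshape(-1,3)-p)@Rm,np.zeros(3),np.zeros(3),K,d)[0].reshape(-1,2)
def save(n,im): cv2.imwrite('pics/'+n+'.png',im[:,:,::-1])
E
python3 - <<'E'
from h import *
print(bot.get_obs())
for n in ['scene','top','wrist']:
    im=bot.capture(n); save(n+'0',im); m=bot.camera_model(n); print(n,m)
    if n!='wrist':
        c=cam(n)
        for t in ['reservoir','cap','rod_rest','gauge_rod','drip_tray','tape_roll','jar_boric','log_book','timer','screwdriver']:
            r=bot.outline_of(t,n)
            if r:
                ys,xs=np.nonzero(r[0]['mask']); print(t,round(r[0]['p'],2),r[0]['pixel'],xs.min(),xs.max(),ys.min(),ys.max(),onz(c,r[0]['pixel'],20).round())
                np.save(f'm_{n}_{t}.npy',r[0]['mask'])
E
```

```text
pics
{'time': 0.0, 'joint_positions': array([-1.24898741e+00,  3.42754814e-01,  1.52501009e+00, -7.64872339e-06,
        1.27537640e+00, -1.46018782e-01]), 'dq': array([ 0.00017351,  0.00014674,  0.00094339,  0.0015214 , -0.0006508 ,
        0.00130885]), 'tau': array([-1.14687671e-03, -4.31246567e+01, -2.44225305e+01,  7.17203692e-02,
        5.59252349e-02, -1.25113656e-04]), 'tool_pos': array([ 236.62981545, -468.20301   ,  226.03071527]), 'tcp_rot': array([-3.14005942e+00, -2.18093112e-04,  4.67829762e-01]), 'contact_force': array([-0.02159302,  0.97962952, -0.52699657]), 'moment': array([-0.0022113 , -0.00924623,  0.00151122]), 'finger_force': 0.0, 'grip_width': 91.9367647221855}
scene {'fx': 499.41282051602064, 'fy': 499.41282051602064, 'cx': 317.5333213530197, 'cy': 235.75528228624532, 'dist_coeffs': array([-0.10906143,  0.        ,  0.        ,  0.        ,  0.        ]), 'position': array([-529.74457313,  895.72020655,  850.4347898 ]), 'orientation': array([-2.02543034e+00,  1.91326465e-03, -2.30385481e+00])}
reservoir 0.88 [333.1, 239.9] 308 358 213 263 [[ 669. -259.   20.]
[... 1344 characters left out ...]
59. -554.   20.]]
timer 0.74 [226.2, 288.0] 211 236 276 302 [[442. 191.  20.]]
screwdriver 0.91 [187.8, 294.9] 185 194 275 309 [[421. 298.  20.]]
wrist {'fx': 412.57048008218135, 'fy': 412.57048008218135, 'cx': 319.4393860100795, 'cy': 239.10771078418534, 'dist_coeffs': array([-0.05878267,  0.        ,  0.        ,  0.        ,  0.        ]), 'T_tool_cam': array([[ 9.98160185e-04, -9.52229356e-01, -3.05382150e-01,
         8.36013273e+01],
       [ 9.99999451e-01,  8.52816769e-04,  6.09342995e-04,
         9.01163252e-01],
       [-3.19799268e-04, -3.05382591e-01,  9.52229684e-01,
        -1.58923530e+02],
       [ 0.00000000e+00,  0.00000000e+00,  0.00000000e+00,
         1.00000000e+00]])}
```

```bash
python3 - <<'E'
import cv2,numpy as np
a=cv2.imread('pics/top0.png')[160:340,250:430]; b=cv2.imread('pics/scene0.png')[190:340,270:420]
a=cv2.resize(a,(540,540),interpolation=cv2.INTER_CUBIC)
cv2.imwrite('pics/ta.png',a); 
cv2.imwrite('pics/tb.png',cv2.resize(b,(600,600),interpolation=cv2.INTER_CUBIC))
E
```

```text
(no output)
```

View pics/ta.png

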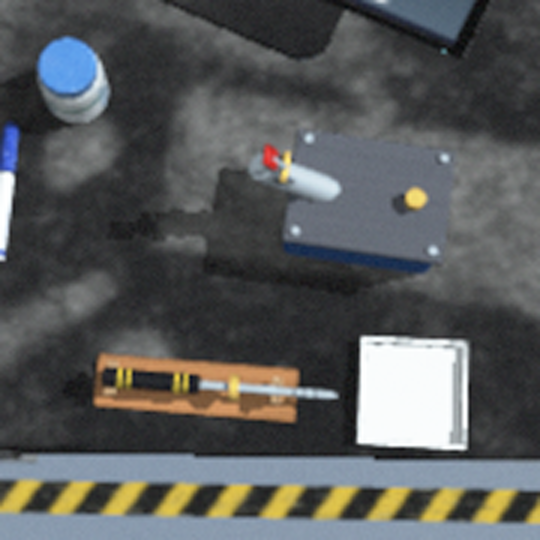

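View pics/tb.png

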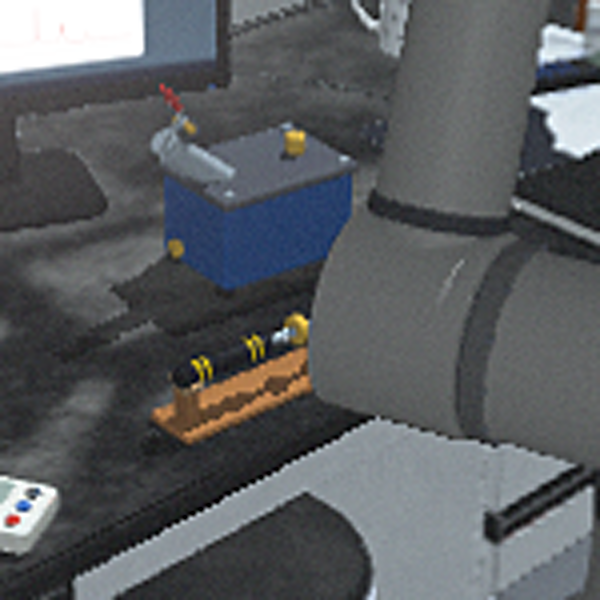

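View pics/wrist0.png

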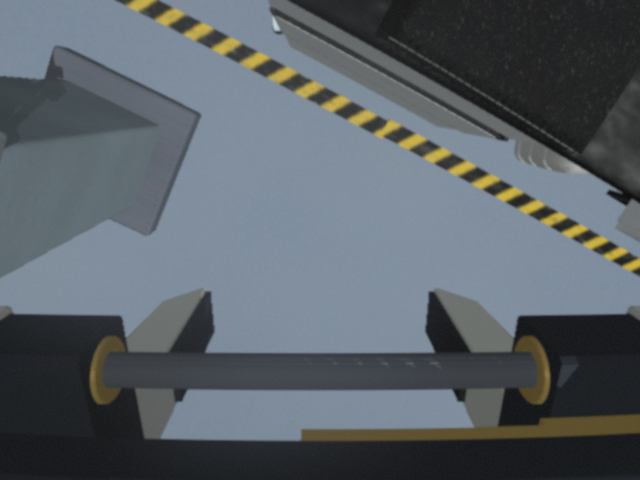

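The top view shows the tube mouth at about (335,216) with the red lever at (340,212), and the reservoir to its right. The rod lies on its rest at about (284..363, 285..292), with its tip towards the tray at (387,291). I'll fit poses from these pixels.

```bash
python3 - <<'E'
from h import *
c=cam('top'); f=lambda l:np.array(l)/3.+np.array([250,160])-0.33
b=onz(c,f([(309,138),(445,158),(433,250),(295,230)]),97)
print('bolts',b.round(),b.mean(0)); d=(b[1]-b[0]+b[2]-b[3])[:2]; print('yaw',np.arctan2(d[1],d[0]),[np.linalg.norm(b[i]-b[i-1]) for i in range(4)])
r=onz(c,f([(103,377),(338,395)]),45); v=r[1]-r[0]; print('rod',r.round(),np.linalg.norm(v),np.arctan2(v[1],v[0]))
print('plug',onz(c,f([(416,198)]),109))
print('lever',onz(c,f([(267,152)]),190),'mouth',onz(c,f([(255,168)]),145))
print('monitor',onz(c,f([(445,50),(340,0)]),100),onz(c,f([(445,50)]),250))
print('stand',onz(c,f([(300,55)]),10))
t=np.load('m_top_drip_tray.npy').astype(np.uint8); (x,y),s,a=cv2.minAreaRect(np.argwhere(t)[:,::-1].astype(np.float32)); print('tray',onz(c,[(x,y)],14),s,a)
E
```

```text
bolts [[ 664. -158.   97.]
 [ 647. -281.   97.]
 [ 563. -269.   97.]
 [ 579. -146.   97.]] [ 613.22277509 -213.4408837    97.        ]
yaw -1.7054009269950834 [np.float64(86.05358715714289), np.float64(124.07093257408744), np.float64(85.47137968295782), np.float64(124.22831639198351)]
rod [[ 449.   27.   45.]
 [ 436. -188.   45.]] 215.31961781747594 -1.6313207355740122
plug [[ 607.19823242 -252.7912327   109.        ]]
lever [[ 627.03249511 -118.16461241  190.        ]] mouth [[ 623.94964593 -108.81162392  145.        ]]
monitor [[ 748.28301882 -282.00787789  100.        ]
 [ 795.25786999 -185.94269986  100.        ]] [[ 698.33791397 -259.13942412  250.        ]]
stand [[ 771.19640798 -153.3026369    10.        ]]
tray [[ 440.86614509 -262.11400986   14.        ]] (37.154884338378906, 36.94073486328125) 2.0454084873199463
```

```bash
python3 - <<'E'
from h import *
a,b=cam('top'),cam('scene')
p,v=ray(a,[(250+458/3,160+53/3)]); q,w=ray(b,[(270+230/4,190+76/4)])
v,w=v[0],w[0]; s=np.linalg.lstsq(np.c_[v,-w],q-p,rcond=None)[0]; print(p+s[0]*v,q+s[1]*w)
z=(p+s[0]*v)[2]; print(onz(a,[(250+345/3,160+1/3)],z))
# current plan
o=bot.get_obs(); Rm=rot(o['tcp_rot']).as_matrix(); print(Rm.round(3)); 
print('tool-frame shift to (600,-40,330):',Rm.T@(np.array([600,-40,330])-o['tool_pos']))
E
```

```text
[ 740.21214455 -292.55405509  113.40956871] [ 738.05351753 -294.62028513  113.03367299]
[[ 788.43727261 -190.41027351  113.40956871]]
[[ 0.893  0.451  0.   ]
 [ 0.451 -0.893 -0.   ]
 [-0.     0.    -1.   ]]
tool-frame shift to (600,-40,330): [ 517.47703758 -218.74431437 -103.28316793]
```

```bash
python3 -m jog '[[43,-13,-18,0,0,0],[43,-13,-18,0,0,0],[43,-13,-18,0,0,0],[43,-13,-18,0,0,0],[43,-13,-8,0,0,0],[43,-13,-8,0,0,0],[43,-13,-8,0,0,0],[43,-13,-8,0,0,0],[44,-13,0,0,0,0],[44,-13,0,0,0,0],[44,-14,0,0,0,0],[44,-14,0,0,0,0]]' 0
python3 -m jog '[[0,0,0,0,0,-0.14],[0,0,0,0,0,-0.14],[0,0,0,0,0,-0.14],[0,0,0,0,0,-0.14],[0,0,0,0,0,-0.14],[0,0,0,0,0,-0.14],[0,0,0,0,0,-0.13],[0,0,0,0,0,0],[0,0,0,0,0,0]]'
python3 - <<'E'
from h import *
o=bot.get_obs();print(o['joint_positions'].round(2))
c=cam('wrist'); im=bot.capture('wrist')
m=np.array([626,-119.3,0]); d=np.array([-.134,-.991,0])
P=lambda s,z: m+s*d+[0,0,z]
pr=proj(c,[P(0,135),P(16.3,151.3),P(-10.7,183.5),P(.766*20,135-.643*20)]);print(pr.round(1))
for t in ['cap','lever_tip','tube_mouth']:
    for r in bot.outline_of(t,'wrist')[:2]: print(t,round(r['p'],2),r['pixel'])
save('w1',im[:,:])
for q in pr: cv2.circle(im,tuple(int(x) for x in q),3,(0,255,0),1)
save('w1m',im)
E
```

```text
time: 2.35
tool_pos: [630.8, -91.5, 330.8]
tcp_rot: [3.141, -0.0, 0.468]
contact_force: [0.7, -1.2, -0.8]
grip_width: 2.3
finger_force: 0.0
time: 3.25
tool_pos: [629.6, -93.1, 330.6]
tcp_rot: [-3.141, 0.0, 1.434]
contact_force: [1.1, 0.1, 0.5]
grip_width: 0.5
finger_force: 0.0
[-0.27  0.52  0.97 -0.    1.65 -0.13]
[[318.2 234.1]
 [318.2 257.5]
 [318.  239.3]
 [318.2 245.7]]
cap 0.58 [320.6, 236.5]
cap 0.31 [179.6, 311.3]
lever_tip 0.82 [316.4, 236.9]
tube_mouth 0.71 [320.7, 251.3]
tube_mouth 0.31 [399.4, 22.4]
```

View pics/w1m.png

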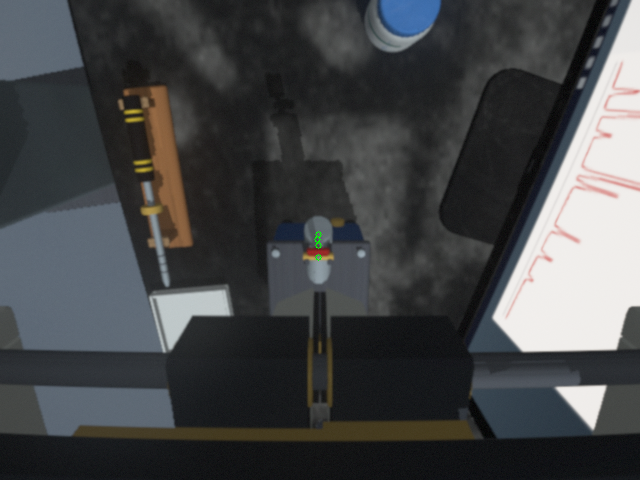

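```bash
python3 - <<'E'
import cv2
a=cv2.imread('pics/w1.png')[195:300,250:390]
cv2.imwrite('pics/w1z.png',cv2.resize(a,(784,588),interpolation=cv2.INTER_CUBIC))
E
```

```text
(no output)
```

View pics/w1z.png

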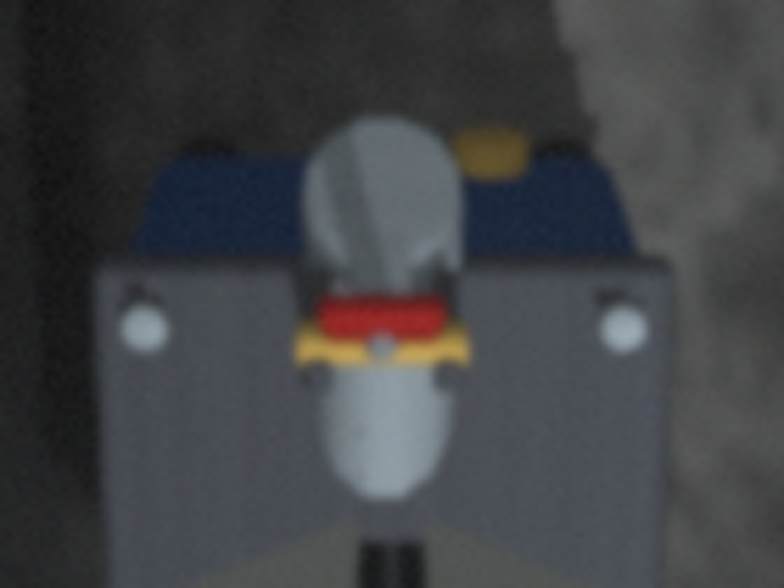

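The hinge and tube axis fall exactly where the fit puts them (zoomed pin at about (318,257)), and the lever starts slightly ajar. Next I'll push it over with the shut fingers.

```bash
python3 -m jog '[[2,0,40,0,0,0],[2,0,40,0,0,0],[0,0,40,0,0,0],[0,0,38,0,0,0],[0,0,0,0,0,0]]'
python3 -m jog '[[-10.5,0,-1,0,0,0],[-10.5,0,-1,0,0,0],[-10.5,0,-1,0,0,0],[-10.5,0,-1,0,0,0],[-8,0,-3,0,0,0],[-10,0,4.5,0,0,0],[-9,0,9,0,0,0],[-6,0,11.5,0,0,0],[-1,0,4,0,0,0],[0,0,0,0,0,0],[0,0,0,0,0,0]]'
```

```text
time: 3.95
tool_pos: [627.1, -88.3, 167.1]
tcp_rot: [-3.131, -0.001, 1.437]
contact_force: [-0.3, 0.3, -0.5]
grip_width: 0.4
finger_force: 0.0
time: 5.05
tool_pos: [620.0, -164.2, 150.4]
tcp_rot: [-3.141, -0.0, 1.438]
contact_force: [-0.6, -0.1, 0.4]
grip_width: 0.6
finger_force: 0.0
```

```bash
python3 -m jog '[[0,0,-40,0,0,0],[0,0,-45,0,0,0],[0,0,-45,0,0,0],[20,0,-45,0,0,0],[45,0,-5,0,0,0],[7,0,0,0,0,0],[0,0,0,0,0,0],[0,0,0,0,0,0]]' 55
python3 - <<'E'
from h import *
o=bot.get_obs();print(o['tool_pos'],o['tcp_rot'])
c=cam('wrist'); im=bot.capture('wrist')
m=np.array([626,-119.3,0]); d=np.array([-.134,-.991,0]); P=lambda s,z: m+s*d+[0,0,z]
for a in (1.9,2.3,2.6):
    L=np.radians(130)-a; D=L+np.radians(100)
    print(a,proj(c,[P(16.3+42*np.cos(L),151.3+42*np.sin(L)),P(16.3+36*np.cos(D),151.3+36*np.sin(D))]).round(1).tolist())
c2=cam('wrist')
r=bot.outline_of('gauge_rod','wrist')
for q in r[:2]:
    ys,xs=np.nonzero(q['mask']);print(q['p'],q['pixel'],xs.min(),xs.max(),ys.min(),ys.max())
# rod predicted ends
print(proj(c,[[449,27,45],[436,-188,45]]))
save('w2',im)
z=cv2.resize(im[195:300,250:390],(392,294),interpolation=cv2.INTER_CUBIC); y=cv2.resize(im[70:300,90:250],(392,563))
canvas=np.zeros((563,784,3),np.uint8); canvas[:294,:392]=z; canvas[:,392:]=y; save('w2m',canvas)
E
```

```text
time: 5.85
tool_pos: [629.4, -93.4, 330.0]
tcp_rot: [-3.14, 0.0, 1.438]
contact_force: [0.1, -1.2, 0.2]
grip_width: 50.3
finger_force: 0.0
[629.35547157 -93.36893521 329.97013954] [-3.14020116e+00  4.85561767e-04  1.43814363e+00]
1.9 [[318.4, 305.7], [318.5, 248.7]]
2.3 [[318.4, 300.1], [318.4, 266.9]]
2.6 [[318.5, 292.1], [318.4, 279.5]]
0.91 [145.8, 160.4] 123 169 94 284
[[130.82315301  95.97171504]
 [167.51450025 286.59326297]]
```

View pics/w2m.png

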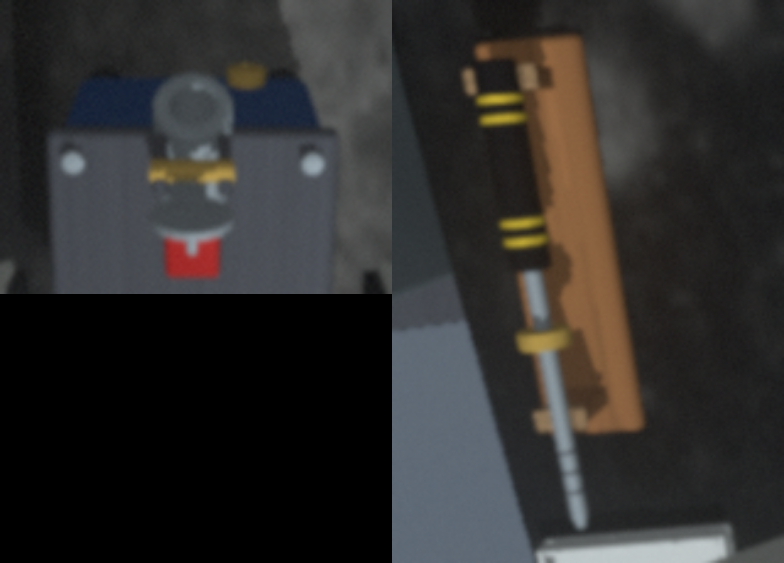

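The disc end shows at row 279, which means the cap is at about 2.5 rad and the mouth is open. The rod shows at (132,94) to (167,284), which matches the fit. Next is the rod.

```bash
python3 -m jog '[[0,0,0,0,0,-0.073],[11,-32,10,0,0,0],[11,-32,30,0,0,0],[11,-31,35,0,0,0],[11,-31,35,0,0,0],[11,-31,35,0,0,0],[10,-30,35,0,0,0],[0,0,0,0,0,0],[0,0,0,0,0,0]]'
python3 - <<'E'
from h import *
o=bot.get_obs();Rm=rot(o['tcp_rot']).as_matrix()
c=cam('wrist'); im=bot.capture('wrist'); save('w3',im)
g=np.array([446.4,-17,45]);d=np.array([-.0602,-.998,0])
print(proj(c,[g-45*d,g,g+45*d,g+80*d,g+170*d]).round().tolist())
r=bot.outline_of('gauge_rod','wrist')
for q in r[:1]:
    ys,xs=np.nonzero(q['mask']);print(q['p'],q['pixel'],xs.min(),xs.max(),ys.min(),ys.max())
    for y in range(ys.min(),ys.max(),20): print(y,xs[ys==y].min(),xs[ys==y].max(),onz(c,[[xs[ys==y].mean(),y]],45).round(1))
E
```

```text
time: 6.85
tool_pos: [446.3, -17.5, 150.3]
tcp_rot: [-3.14, 0.0, 1.51]
contact_force: [0.2, -1.4, 1.1]
grip_width: 50.2
finger_force: 0.0
[[318.0, 168.0], [318.0, 235.0], [318.0, 296.0], [318.0, 339.0], [318.0, 436.0]]
0.88 [320.3, 253.8] 304 335 165 428
165 316 322 [[449.6  29.7  45. ]]
185 307 333 [[449.5  16.8  45. ]]
205 306 332 [[448.1   3.7  45. ]]
225 306 332 [[447.2  -9.9  45. ]]
245 308 332 [[447.1 -24.   45. ]]
265 306 332 [[445.5 -38.4  45. ]]
285 308 331 [[445.  -53.4  45. ]]
305 315 323 [[443.7 -68.9  45. ]]
325 308 332 [[443.4 -84.9  45. ]]
345 310 326 [[ 441.  -101.5   45. ]]Traceback (most recent call last):
  File "<stdin>", line 9, in <module>
    return umr_minimum(a, axis, None, out, keepdims, initial, where)
ValueError: zero-size array to reduction operation minimum which has no identity
```

View pics/w3.png

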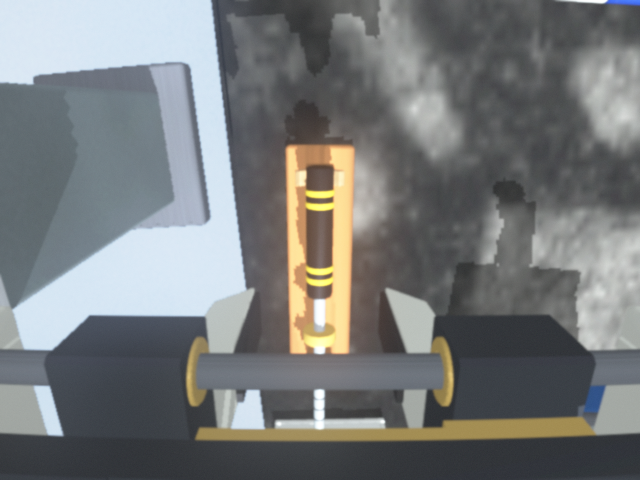

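The rod is centred at column 319 and runs straight along the image, with its handle at rows 166–297 as predicted. Descend and grip.

```bash
python3 -m jog '[[0,0,40,0,0,0],[0,0,40,0,0,0],[0,0,30,0,0,0],[0,0,14,0,0,0],[0,0,0,0,0,0],[0,0,0,0,0,0]]'
python3 -m jog '[[0,0,0,0,0,0],[0,0,0,0,0,0],[0,0,0,0,0,0],[0,0,0,0,0,0],[0,0,0,0,0,0],[0,0,0,0,0,0]]' 5
```

```text
time: 7.55
tool_pos: [448.6, -17.7, 27.4]
tcp_rot: [3.139, 0.0, 1.51]
contact_force: [-0.1, -0.3, 0.7]
grip_width: 50.6
finger_force: 0.0
time: 8.15
tool_pos: [446.1, -16.9, 26.9]
tcp_rot: [-3.14, 0.0, 1.511]
contact_force: [-4.6, -0.2, 6.0]
grip_width: 17.0
finger_force: 30.0
```

```bash
python3 -m jog '[[0,0,-15,0,0,0],[0,0,-35,0,0,0],[0,0,-45,0,0,0],[0,0,-45,0,0,0],[0,0,-46,0,0,0],[0,0,-46,0,0,0],[14,33,0,0,0,0],[14,33,0,0,0,0],[14,33,0,0,0,0],[14,33,0,0,0,0],[14,33,0,0,0,0],[15,34,0,0,0,0]]'
python3 -m jog '[[0,0,0,0,0,0.075],[0,0,0,0,0.1,0],[0,0,0,0,0.12,0],[0,0,0,0,0.12,0],[0,0,0,0,0.12,0],[0,0,0,0,0.12,0],[0,0,0,0,0.118,0],[0,0,0,0,0,0],[0,0,0,0,0,0],[0,0,0,0,0,0]]'
cat > err.py <<'E'
from h import *
o=bot.get_obs();T=rot(o['tcp_rot']).as_matrix();p=np.array(o['tool_pos'])
m=np.array([626,-119.3,135.]);y=-1.7054
b=np.array([np.cos(y)*np.cos(.69813),np.sin(y)*np.cos(.69813),-np.sin(.69813)])
tz=np.array([np.cos(y)*.64279,np.sin(y)*.64279,.76604]); ty=np.cross(tz,b)
W=np.c_[-b,-ty,-tz]; W[:,1]=np.cross(W[:,2],W[:,0])
print('turn',R.from_matrix(T.T@W).as_rotvec().round(4))
g=p-19*T[:,2]
print('tip along bore',(g-170*T[:,0]-m)@b)
print('axis err of grasp pt  lateral(ty)',(g-m)@ty,' up(tz)',(g-m)@tz)
for k in (185,80): print('tool shift for grasp at -%d:'%k,(T.T@(m-k*b+19*W[:,2]-p)).round(1))
E
python3 err.py; python3 - <<'E'
from h import *
im=bot.capture('wrist'); im2=bot.capture('top'); save('w4',im)
z=np.zeros((480,780,3),np.uint8); z[:,:420]=im[:,110:530]; z[:360,420:]=cv2.resize(im2[150:270,270:390],(360,360),interpolation=cv2.INTER_CUBIC); save('w4m',z)
E
```

```text
time: 9.35
tool_pos: [651.9, 56.5, 258.3]
tcp_rot: [-3.142, 0.0, 1.511]
contact_force: [1.1, -0.7, -0.4]
grip_width: 17.1
finger_force: 30.0
time: 10.35
tool_pos: [650.9, 56.7, 259.4]
tcp_rot: [3.14, -0.696, 1.438]
contact_force: [0.3, -0.7, 0.1]
grip_width: 17.0
finger_force: 30.0
turn [0.0006 0.0026 0.0016]
tip along bore -46.1476187091798
axis err of grasp pt  lateral(ty) 1.0497588038119043  up(tz) 0.04394003160901816
tool shift for grasp at -185: [-31.1  -1.1   0.1]
tool shift for grasp at -80: [-136.1   -1.3    0.4]
```

View pics/w4m.png

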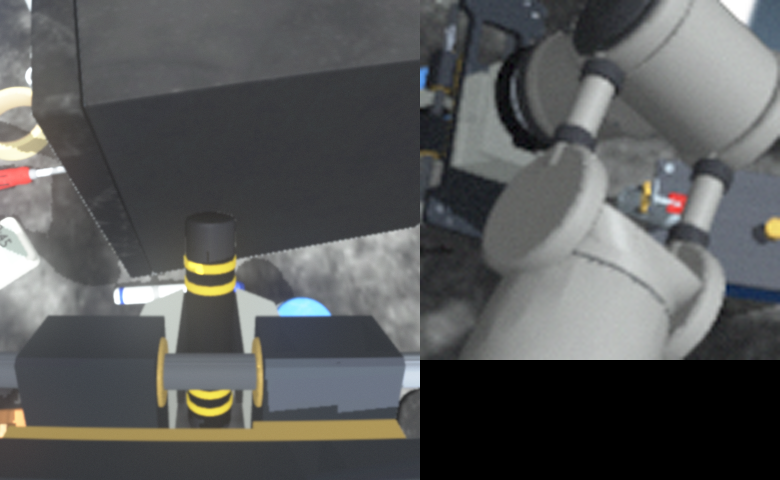

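```bash
python3 -m jog '[[-10,-0.5,0,0,0.003,0.0016],[-10,-0.5,0,0,0,0],[-11,0,0,0,0,0],[0,0,0,0,0,0],[0,0,0,0,0,0],[0,0,0,0,0,0]]'
python3 err.py; python3 - <<'E'
from h import *
c=cam('wrist');o=bot.get_obs();T=rot(o['tcp_rot']).as_matrix();p=np.array(o['tool_pos']);g=p-19*T[:,2];ax=-T[:,0]
print('wrist back end pred',proj(c,[g-45*ax,g-45*ax-9*T[:,2],g-45*ax+9*T[:,2]]).round(1).tolist())
bot.capture('wrist'); r=bot.outline_of('gauge_rod','wrist')
if r:
    ys,xs=np.nonzero(r[0]['mask']); print(r[0]['p'],xs.min(),xs.max(),ys.min(),ys.max())
s=cam('scene'); im=bot.capture('scene'); r=bot.outline_of('gauge_rod','scene')
m=np.array([626,-119.3,135.])
pts=proj(s,[g-45*ax,g+45*ax,g+80*ax,g+170*ax,m]); print('scene pred',pts.round(1).tolist())
if r:
    ys,xs=np.nonzero(r[0]['mask']); print(r[0]['p'],xs.min(),xs.max(),ys.min(),ys.max())
x0,y0=pts.mean(0).astype(int)-[60,45]
z=cv2.resize(im[y0:y0+90,x0:x0+120],(800,600),interpolation=cv2.INTER_CUBIC); print(x0,y0); save('s5',z)
E
```

```text
time: 11.05
tool_pos: [646.5, 32.5, 238.9]
tcp_rot: [-3.141, -0.701, 1.434]
contact_force: [-0.0, 0.0, -1.3]
grip_width: 17.0
finger_force: 30.0
turn [ 0.0006 -0.0029 -0.0018]
tip along bore -14.121116706117245
axis err of grasp pt  lateral(ty) -0.04166069751029216  up(tz) 0.11996480185629467
tool shift for grasp at -185: [0.8 0.  0.1]
tool shift for grasp at -80: [-104.2    0.2   -0.2]
wrist back end pred [[317.2, 221.4], [317.1, 228.6], [317.3, 215.0]]
0.91 293 346 210 429
scene pred [[264.9, 196.5], [284.6, 208.9], [291.8, 213.4], [309.6, 224.6], [312.3, 226.1]]
0.48 263 308 194 224
232 168
```

View pics/s5.png

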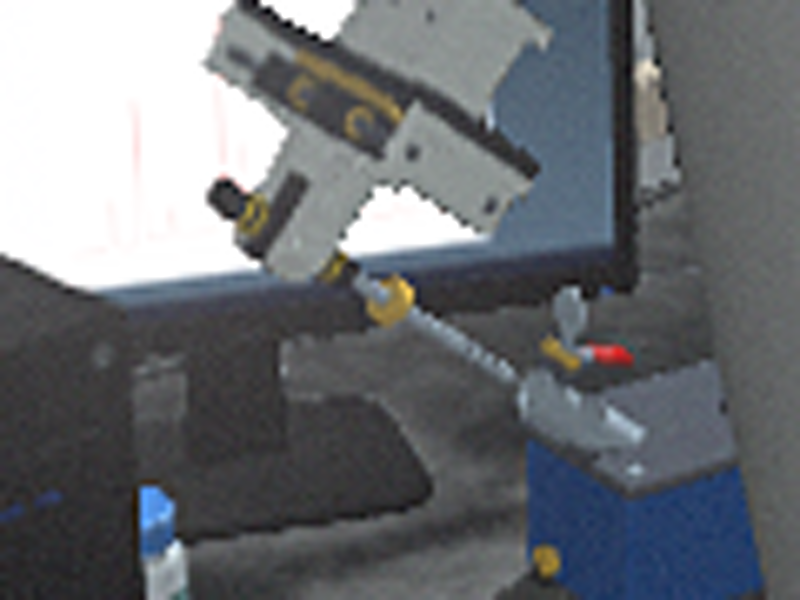

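The rod lies in line with the tube, with its tip at (309.7,224.7) as predicted and the cap standing clear. Insert gently.

```bash
python3 -m jog '[[-8,0,0,0,0,0],[-8,0,0,0,0,0],[-8,0,0,0,0,0],[-6,0,0,0,0,0],[0,0,0,0,0,0],[0,0,0,0,0,0]]'; python3 err.py
```

```text
time: 11.85
tool_pos: [643.3, 9.6, 219.3]
tcp_rot: [-3.14, -0.701, 1.433]
contact_force: [-0.6, -0.1, -0.5]
grip_width: 17.0
finger_force: 30.0
turn [ 0.0004 -0.003  -0.0023]
tip along bore 16.216325057893165
axis err of grasp pt  lateral(ty) -0.14829420164830584  up(tz) -0.03443504814044809
tool shift for grasp at -185: [31.2  0.1  0.1]
tool shift for grasp at -80: [-73.8   0.3  -0.3]
```

Tip is inside the bore with no force. I'll continue.

```bash
python3 -m jog '[[-10,0,0,0,0,0],[-10,0,0,0,0,0],[-10,0,0,0,0,0],[-10,0,0,0,0,0],[-10,0,0,0,0,0],[-8,0,0,0,0,0],[-6,0,0,0,0,0],[0,0,0,0,0,0],[0,0,0,0,0,0]]'; python3 err.py
```

```text
time: 12.75
tool_pos: [636.7, -38.6, 178.2]
tcp_rot: [-3.14, -0.701, 1.434]
contact_force: [-0.2, -0.4, 0.2]
grip_width: 16.8
finger_force: 30.0
turn [ 0.0005 -0.003  -0.0019]
tip along bore 79.92297080650712
axis err of grasp pt  lateral(ty) -0.2652567424652989  up(tz) -0.22879907549408404
tool shift for grasp at -185: [94.9  0.1  0.1]
tool shift for grasp at -80: [-10.1   0.3  -0.3]
```

```bash
python3 -m jog '[[-4,0,0,0,0,0],[-3,0,0,0,0,0],[-2,0,0,0,0,0],[-1.5,0,0,0,0,0],[-1,0,0,0,0,0],[0,0,0,0,0,0],[0,0,0,0,0,0],[0,0,0,0,0,0]]'; python3 err.py
```

```text
time: 13.55
tool_pos: [635.4, -46.1, 171.6]
tcp_rot: [-3.141, -0.703, 1.435]
contact_force: [-0.1, 5.3, 3.3]
grip_width: 16.9
finger_force: 30.0
turn [-0.0002 -0.0048 -0.0007]
tip along bore 90.01836778531953
axis err of grasp pt  lateral(ty) -0.4623676480533004  up(tz) -0.40994323472147887
tool shift for grasp at -185: [1.049e+02 4.000e-01 1.000e-01]
tool shift for grasp at -80: [-0.1  0.5 -0.4]
```

```bash
python3 -m jog '[[-1,0,0,0,0,0],[-1,0,0,0,0,0],[0,0,0,0,0,0],[0,0,0,0,0,0],[0,0,0,0,0,0],[0,0,0,0,0,0]]'; python3 err.py | sed -n 2p
python3 - <<'E'
from h import *
bot.capture('wrist');o=bot.get_obs();c=cam('wrist')
r=bot.outline_of('gauge_rod','wrist')
ys,xs=np.nonzero(r[0]['mask']); print(r[0]['p'],xs.min(),xs.max(),ys.min(),ys.max())
E
```

```text
time: 14.15
tool_pos: [635.4, -46.1, 171.5]
tcp_rot: [-3.141, -0.706, 1.437]
contact_force: [0.9, 10.9, 7.1]
grip_width: 17.2
finger_force: 30.0
tip along bore 90.17232670705853
0.94 294 346 211 429
```

The force rose from 6 N to 13 N with no further motion at 90 mm depth, and the rod didn't slip in the grip. The collar has stopped on the mouth, so I'll draw the rod out.

```bash
python3 -m jog '[[7,0,0,0,0,0],[15,0,0,0,0,0],[20,0,0,0,0,0],[20,0,0,0,0,0],[20,0,0,0,0,0],[20,0,0,0,0,0],[20,0,0,0,0,0],[16,0,0,0,0,0],[0,0,0,0,0,0],[0,0,0,0,0,0]]'
python3 err.py | sed -n 2p
python3 -m jog '[[0,0,0,0,-0.1,0],[0,0,0,0,-0.12,0],[0,0,0,0,-0.12,0],[0,0,0,0,-0.12,0],[0,0,0,0,-0.12,0],[0,0,0,0,-0.12,0],[0,0,0,0,0,-0.075],[0,0,0,0,0,0],[0,0,0,0,0,0]]'
python3 - <<'E'
from h import *
o=bot.get_obs();T=rot(o['tcp_rot']).as_matrix();print(T.T@(np.array([451,-92.4,111])-o['tool_pos']))
c=cam('wrist');bot.capture('wrist');r=bot.outline_of('cap','wrist');print([(q['p'],q['pixel']) for q in r[:2]])
E
```

```text
time: 15.25
tool_pos: [649.4, 55.9, 258.4]
tcp_rot: [-3.141, -0.7, 1.435]
contact_force: [-0.1, 0.1, -0.8]
grip_width: 17.1
finger_force: 30.0
tip along bore -44.667031717845695
time: 16.15
tool_pos: [649.4, 54.9, 257.5]
tcp_rot: [-3.139, -0.001, 1.507]
contact_force: [-0.0, 0.2, -1.0]
grip_width: 17.3
finger_force: 30.0
[-159.82410913 -188.2051171   146.80308976]
[]
```

```bash
python3 -m jog '[[0,-30,0,0,0,0],[0,-40,0,0,0,0],[0,-40,0,0,0,0],[-20,-40,0,0,0,0],[-30,-38,0,0,0,0],[-30,0,35,0,0,0],[-30,0,35,0,0,0],[-30,0,35,0,0,0],[-20,0,30,0,0,0],[0,0,12,0,0,0],[0,0,0,0,0,0],[0,0,0,0,0,0]]'
python3 - <<'E'
from h import *
o=bot.get_obs();T=rot(o['tcp_rot']).as_matrix();g=np.array(o['tool_pos'])-19*T[:,2];print('tip pred',g-170*T[:,0],o['dq'].round(3))
im=bot.capture('top'); a=bot.outline_of('drip_tray','top');c=cam('top'); im2=bot.capture('scene')
for q in a[:1]: print(q['p'],onz(c,[q['pixel']],14))
pr=proj(c,[g-170*T[:,0]]);print(pr)
z=np.zeros((540,780,3),np.uint8); z[:,:390]=cv2.resize(im[190:370,290:420],(390,540)); z[:,390:]=cv2.resize(im2[190:325,290:387],(390,540)); save('f6',z)
E
```

```text
time: 17.45
tool_pos: [452.2, -92.8, 111.9]
tcp_rot: [-3.141, -0.001, 1.508]
contact_force: [0.1, -0.2, -0.4]
grip_width: 17.3
finger_force: 30.0
tip pred [ 441.54252996 -262.4994937   130.70075457] [ 0.014 -0.019 -0.013 -0.    -0.001 -0.003]
0.9 [[ 432.50243631 -264.86834717   14.        ]]
[[393.91752721 287.27364409]]
```

View pics/f6.png

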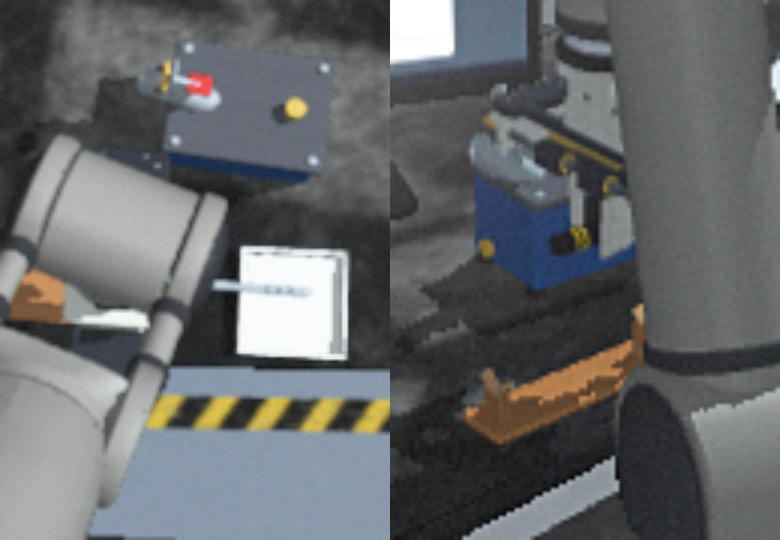

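The rod is level with its tip above the tray (crop (310,292), seen with parallax). The tray hasn't moved and the lever is still over. I'll let it settle, then hand in.

```bash
python3 -m jog '[[0,0,0,0,0,0],[0,0,0,0,0,0],[0,0,0,0,0,0],[0,0,0,0,0,0],[0,0,0,0,0,0]]' && python3 -c "
from plant import bot
print(bot.close_job())"
```

```text
time: 18.1
tool_pos: [452.0, -92.3, 111.5]
tcp_rot: [-3.141, -0.001, 1.51]
contact_force: [0.1, -0.8, -1.2]
grip_width: 17.2
finger_force: 30.0
the job is handed in; nothing more can be done
None
```

I handed the job in at 18.1 s; the hand-in gave no verdict. The lever is up at about 2.5 rad, the rod went in until its collar stopped on the mouth and came out again, and it is now held level and still with its tip about 130 mm above the worktop, over the middle of the tray.

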